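# Clip the control panel into the soldering station

### The arm

A 7-joint arm with a two-finger parallel gripper is mounted at the origin on the work surface. World frame = base frame: x ahead of the robot, y to its left, z up, the work surface at z = 0. Lengths are in m, angles in rad, forces in N, time in s.
With the tool pointing down it reaches from about 0.35 to 0.9 m from the base axis. Payload 8.1 kg.
Tool frame: the origin (TCP) lies at the very end of the fingers, on their centre line; the grasp point (between the pads) lies 19 mm behind it (arm.tcp_to_grasp is the z of the grasp point in the tool frame, in m); z points along the fingers, y is the line along which they close (so a half turn about z gives the same grasp; the last joint's range is limited). The gripper opens to 92 mm and grips with 3 to 60 N. Pads are 19 mm wide; open, the fingers measure 130 mm over their backs; the gripper's body (75 mm by 190 mm) begins 47 mm behind the grasp point.
Start: joints at [1.245, 0.434, 0.025, 1.573, -0.012, 1.134, -0.075], TCP at [0.138, -0.61, 0.227] pointing down, gripper open.
Joint ranges: [-2.62, 2.62], [-0.44, 2.09], [-1.27, 1.32], [0.08, 2.57], [-1.32, 4.46], [0.12, 2], [-2.74, 2.74]. Speed limits (rad/s): [2.22, 2.22, 3.01, 3.01, 3.14, 3.14, 3.14].

### API

Orientations are given as a rotation vector (axis times angle).
In Python, from cell import readout, vision, sign_off, arm gives the robot as it stands. The module is installed in compiled form; this text tells all that it offers.
- The arm moves only by the shell command python3 -m creep 'ROWS' [FORCE]. ROWS is JSON, a list of rows, each a list of 5 numbers: the shift along the tool's x, y, z in units of 4 cm (1.0 is 4 cm), then the turn about the tool's z in units of 4 degrees (1.0 is 4 degrees), then the opening, from 0 (shut) to 1 (fully open). A call has 1 to 12 rows; each row shifts and turns the commanded pose from where the row before left it, along the tool's axes as they then stand; what a row does not reach is not made up. A row lasts 1/8 s, in which the tool goes at most 62.5 mm and 10.7 degrees, less where a joint would pass 70% of its speed; a pose out of reach is approached as far as the arm can. A call with a number of a shift or a turn outside -1 to 1 is refused whole. A call with a gripper value outside its range is refused whole. The fingers move at their own pace and stop on an object; FORCE is the grip in N (left out, the last holds). Time passes only in rows, so rows that do not move let the fingers close. It gives the time, the measured TCP pose, the force, the opening and the grip force at its end, in the units of the state.
- readout.observe(): the state, without advancing time (a new reading comes with each control period).
- vision.get_image(name): name is "scene" or "top"; returns a dict with "pixels" (400x640x3 uint8, blue, green, red), "z_map" (400x640 float32, m along the optical axis (not along the pixel's ray), 0 where there is no reading), "camera_matrix" (3x3 intrinsics, pixels), "position" and "rotation" of the camera in the world. Camera axes: x right, y up, looking along -z (the intrinsics and any distortion apply to the point x, -y, -z); pixel columns grow to the right and rows downward; lengths in m; the calibration is good to about 2 mm. A picture is of the moment at which its call begins.
- sign_off(): hands the job in; it is judged then, once.
The state is a dict: "clock": time; "joints": joint angles; "dq": joint speeds; "joint_efforts": joint torques, N m; "position": TCP position; "ee_rot": TCP orientation; "force": force on the tool from outside, world axes, zero at the start; "ft_torque": the same for the moment, N m; "width": opening from 0.0 (shut) to 1.0 (fully open); "gripper_force": force on a finger pad.
Only numpy, scipy, OpenCV 4.12 (cv2) and the standard library are available. Lean on these libraries where they do the work, as an engineer would, in place of code of your own. Each camera call takes 0.05 s, during which the arm holds its last target. There are 200 camera calls.

### The job

The soldering station is missing its control panel. Take the control panel that fits the opening (the wider of the two on the bench), and press it into the station's sloping front until both of its spring tabs have snapped in behind the plate and it sits flush; then let go. Leave the smaller panel and the other things on the bench where they are.

Things in the scene. Friction and masses are not known exactly. Their poses are not given: they have to be found in the camera images.
- station: The soldering station: a black, fixed case with its low front turned away from the robot, give or take 0.32 rad; 150 mm deep (x), 200 mm wide (y), 40 mm high at its front (-x) edge and 120 mm at the back, with a sloping grey front plate on top. Empty inside. Origin: the centre of its underside, on the bench.
- front_plate: The station's sloping grey plate, 170 x 200 mm, 4 mm thick, with a through opening 70 mm (x) by 110 mm (y). Origin: the centre of the opening, level with the plate's upper face, 80 mm above the bench. z points out of the plate, 28 degrees from vertical towards the station's front; x points up the slope, y along the width.
- panel: The wider control panel, loose, 0.2 to 0.3 kg, face up: black bezel 90 (x) x 130 (y) x 5 mm; below it a body 64 x 106 mm at the bezel, tapering to 52 x 94 mm at its foot, 24 mm under the bezel. Origin: centre of the bezel's underside, z out of the face. Home: origin and z coincide with the front plate's, x along its x (either way round fits).
- panel_knob (a point): The centre of the flat top of the panel's grey bar knob, 37 mm above the bezel's underside. The knob, to hold the panel by, stands in the bezel's middle and does not turn: 60 mm long (panel's x), 18 mm wide (y), 32 mm high.
- panel_tab_a (a joint): Pale spring tab, 24 mm wide, on the panel's +y side. Its sloped barb stands 6 mm out of the body (118 mm over both), overlaps the opening's edge by 4 mm and catches under the plate when the bezel lies on it. 0 m: fully out; grows as pushed in, 9 mm at most; 0.7 N/mm, 1.4 N preload. Pressing the panel straight in takes some 8 to 15 N in all.
- panel_tab_b (a joint): The same tab on the panel's -y side.
- spare: The smaller, spare control panel, of the same make but with a bezel 90 x 96 mm: too small for the opening. Loose, face up on the bench; to be left alone. Origin: the centre of its bezel's underside, 24 mm above the bench; its bar knob's top is 37 mm above that.
- spool: Solder spool standing on the bench, 64 mm across, 50 mm high; origin: the centre of its foot. To be left alone.
- cleaner: Black tip cleaner, 80 mm square foot and a round top, 66 mm high; origin: the centre of its foot. To be left alone.
- phone: Black phone lying flat, 72 x 150 x 9 mm; origin: the centre of its underside. To be left alone.

How it is judged:
By the outcome, as a careful person would: the job done as asked, in the order asked, and still so for the second after the job is handed in, with the robot touching nothing.
It also fails if it takes over 40 s, if anything falls off the work surface, if the arm or the gripper's body presses on something with over 40 N, if the wrist force passes 120 N, or if a joint passes its speed limit or range.

## Working session

There is one attempt and no reset: what is moved stays moved. The work goes in short steps, Python scripts to look and compute and a shell command to move; the robot and the scene stay as the last step left them, time stands still between calls to the robot, and variables do not carry over. Pictures are saved under pics/ and viewed, at most 10 in all, crops included, and the job is handed in when it is done.

```bash
mkdir -p pics; cat > h.py <<'E'
import numpy as np,cv2
from cell import readout,vision,sign_off,arm
from scipy.spatial.transform import Rotation as R
def grab(n):
    d=vision.get_image(n); z=d["z_map"]; K=np.array(d["camera_matrix"]); v,u=np.mgrid[:400,:640]
    x=(u-K[0,2])/K[0,0]*z; y=(v-K[1,2])/K[1,1]*z
    Rc=np.array(d["rotation"]); 
    if Rc.shape!=(3,3): Rc=R.from_rotvec(Rc).as_matrix()
    P=np.stack([x,-y,-z],-1)@Rc.T+np.array(d["position"])
    P[z==0]=np.nan
    return d["pixels"],P,d
E
python3 - <<'E'
from h import *
for n in("top","scene"):
    im,P,d=grab(n); cv2.imwrite(f"pics/{n}0.png",im); np.save(f"{n}0.npy",P); print(n,d["position"],d["camera_matrix"])
s=readout.observe();print(s)
E
```

```text
top [ 0.49987702 -0.02124275  0.9409323 ] [[393.87689256   0.         318.62356968]
 [  0.         393.87689256 200.07445655]
 [  0.           0.           1.        ]]
scene [1.23208355 0.32842696 1.03454754] [[492.20859387   0.         318.89229354]
 [  0.         492.20859387 197.62985132]
 [  0.           0.           1.        ]]
{'clock': 0.1, 'joints': array([ 1.24540334,  0.43511523,  0.02495956,  1.57398956, -0.01158978,
        1.13398027, -0.07510643]), 'dq': array([-0.00147238, -0.00226974,  0.00153094, -0.00161211,  0.00061534,
       -0.00178921, -0.00013418]), 'joint_efforts': array([ 2.22389463e-03, -6.69139981e+01,  9.87248383e-01, -3.15146542e+01,
       -6.06644223e-02,  3.75473534e-02,  3.07494292e-05]), 'position': array([ 0.13795298, -0.60913144,  0.22605334]), 'ee_rot': array([-3.12081948e+00, -3.49000941e-01,  4.30879643e-04]), 'force': array([ 0.04626015, -0.3098256 ,  0.10561624]), 'ft_torque': array([0.00395719, 0.01556729, 0.02912187]), 'gripper_force': 0.0, 'width': 0.9964925250772655}
```

View pics/top0.png

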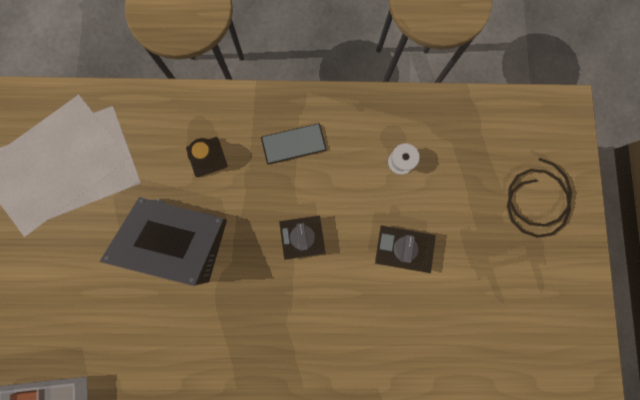

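View pics/scene0.png

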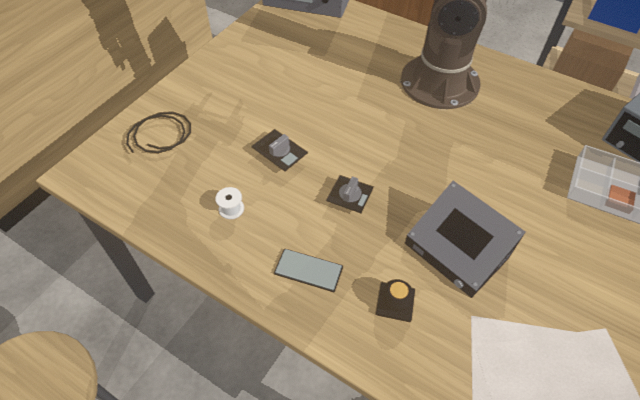

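The top view shows the wide panel at (405,249), the spare at (302,237), and the station at (165,240) with its low edge towards image-up (+x). The tool can't tilt, so I'll grip the knob off-centre and let the panel swing to 28° about the pad axis.

```bash
cat >> h.py <<'E'
def rect(pts):
    (c,(w,h),a)=cv2.minAreaRect(pts.astype(np.float32)); b=cv2.boxPoints((c,(w,h),a))
    e=b[1]-b[0],b[2]-b[1]; l=e[0] if np.linalg.norm(e[0])>np.linalg.norm(e[1]) else e[1]
    return np.round(c,4),np.round(np.linalg.norm(e,axis=1),4),round(float(np.degrees(np.arctan2(l[1],l[0]))),1)
E
python3 - <<'E'
from h import *
P=np.load("top0.npy");Q=np.load("scene0.npy"); 
def roi(P,x0,x1,y0,y1):
    q=P[y0:y1,x0:x1].reshape(-1,3);return q[~np.isnan(q[:,2])]
q=roi(P,360,450,215,285)
for lo,hi in((.015,.04),(.04,.075),(.05,.075),(.055,.075)):
    m=q[(q[:,2]>lo)&(q[:,2]<hi)]; print("panel",lo,len(m),rect(m[:,:2]),np.median(m[:,2]))
print(np.histogram(q[:,2],np.arange(0,.08,.004)))
# scene view same volume
s=Q.reshape(-1,3); s=s[~np.isnan(s[:,2])]
c=rect(q[q[:,2]>.015][:,:2])[0]
t=s[(abs(s[:,:2]-c)<.09).all(1)]
for lo,hi in((.02,.035),(.052,.075)):
    m=t[(t[:,2]>lo)&(t[:,2]<hi)]; print("scene panel",lo,len(m),rect(m[:,:2]),np.median(m[:,2]))
# station: plane fit
for n,A in(("top",P),("scene",Q)):
    a=A.reshape(-1,3);a=a[~np.isnan(a[:,2])]
    a=a[(a[:,0]>.2)&(a[:,0]<.6)&(a[:,1]>.15)&(a[:,1]<.6)&(a[:,2]>.035)&(a[:,2]<.13)]
    rng=np.random.default_rng(0);best=0
    for i in range(300):
        p=a[rng.choice(len(a),3,0)];nn=np.cross(p[1]-p[0],p[2]-p[0]);nn/=np.linalg.norm(nn)+1e-12
        k=abs((a-p[0])@nn)<.002
        if k.sum()>best:best=k.sum();K=k
    c=a[K].mean(0);nn=np.linalg.svd(a[K]-c)[2][2];nn*=np.sign(nn[2])
    up=np.array([0,0,1])-nn*nn[2];up/=np.linalg.norm(up);yy=np.cross(nn,up)
    uv=(a[K]-c)@np.array([up,yy]).T
    r=rect(uv)
    print(n,"plate",K.sum(),"n",nn,"tilt",np.degrees(np.arccos(nn[2])),"up yaw",np.degrees(np.arctan2(up[1],up[0])),r,"ctr",c+up*r[0][0]+yy*r[0][1])
    # opening: hole in raster
    g=np.full((220,220),0,np.uint8); ij=((uv+.11)*1000).astype(int); g[ij[:,0],ij[:,1]]=255
    g=cv2.morphologyEx(g,cv2.MORPH_CLOSE,np.ones((7,7)));
    cs,h=cv2.findContours(255-g,cv2.RETR_LIST,cv2.CHAIN_APPROX_NONE)
    for k in cs:
        if 4000<cv2.contourArea(k)<12000:
            rr=cv2.minAreaRect(k);o=(np.array(rr[0])[::-1])/1000-.11+.0005
            print("  opening",rr,"world",c+up*o[0]+yy*o[1])
E
```

```text
panel 0.015 1933 (array([ 0.5241, -0.2466]), array([0.0902, 0.1305], dtype=float32), 80.2) 0.029283962851660905
panel 0.04 262 (array([ 0.5239, -0.246 ]), array([0.0598, 0.0191], dtype=float32), -10.5) 0.06030194187264348
panel 0.05 236 (array([ 0.5239, -0.2461]), array([0.0598, 0.0188], dtype=float32), -10.5) 0.06053410369133616
panel 0.055 221 (array([ 0.524 , -0.2461]), array([0.0598, 0.0188], dtype=float32), -10.5) 0.060633592321446717
(array([1838,   25,    0,    0,    0,    7,  470, 1248,  196,   12,    9,
         12,    8,   14,   74,  142,    3,    0,    0]), array([0.   , 0.004, 0.008, 0.012, 0.016, 0.02 , 0.024, 0.028, 0.032,
       0.036, 0.04 , 0.044, 0.048, 0.052, 0.056, 0.06 , 0.064, 0.068,
       0.072, 0.076]))
scene panel 0.02 1009 (array([ 0.5265, -0.2472]), array([0.0927, 0.1341], dtype=float32), 80.2) 0.027727061085954796
scene panel 0.052 134 (array([ 0.5267, -0.2466]), array([0.0603, 0.0201], dtype=float32), -7.2) 0.058863384001106855
top plate 3986 n [ 0.45616176 -0.11272385  0.8827286 ] tilt 28.02671492487308 up yaw 166.11950337849058 (array([-0.0164, -0.0074]), array([0.2016, 0.1704], dtype=float32), -89.8) ctr [0.54180547 0.28794321 0.07970353]
  opening ((101.5, 93.5), (73.0, 111.0), 90.0) world [0.54160663 0.2886104  0.07989148]
scene plate 2641 n [ 0.45724105 -0.12076229  0.88110561] tilt 28.223979043081524 up yaw 165.20538941985248 (array([-0.0141, -0.0049]), array([0.2015, 0.171 ], dtype=float32), -89.1) ctr [0.54595497 0.28719766 0.07819662]
  opening ((105.03951263427734, 95.75138854980469), (74.94159698486328, 114.03788757324219), 88.19125366210938) world [0.54554339 0.28685178 0.0783628 ]
```

```bash
cat >> h.py <<'E'
def togo(x,y,z,yaw):
    s=readout.observe();M=R.from_rotvec(s["ee_rot"]).as_matrix();yw=np.degrees(np.arctan2(M[1,0],M[0,0]))
    a=np.radians(yaw);d=np.array([x,y,z])-s["position"];ex=np.array([np.cos(a),np.sin(a),0]);ey=np.array([np.sin(a),-np.cos(a),0])
    print("t",s["clock"],"turn units %.2f"%((yw-yaw)/4),"then x,y,z units",np.round(np.array([d@ex,d@ey,-d[2]])/.04,3),"tilt",np.round(M[:,2],3),"F",np.round(s["force"],1),"w",s["width"],s["gripper_force"])
E
python3 -m creep '[[0,0,0,0.9,0.6],[0,0,0,0.9,0.6],[0,0,0,1,0.6],[0,0,0,1,0.6],[0,0,0,1,0.6],[0,0,0,0.9,0.6]]' 10
python3 -c "
from h import *
togo(.508,-.243,.034,-9.8)"
```

```text
clock: 0.85
position: [0.138, -0.6092, 0.2263]
ee_rot: [-3.128, 0.278, 0.001]
force: [-0.3, 0.4, 0.1]
width: 0.599
gripper_force: 0.0
t 0.85 turn units -0.09 then x,y,z units [  7.557 -10.597   4.806] tilt [-0.     0.001 -1.   ] F [-0.3  0.4  0.1] w 0.599361284780419 0.0
```

```bash
python3 -m creep '[[0.4,-0.6,0,0,0.6],[0.7,-1,0,0,0.6],[0.7,-1,0,0,0.6],[0.7,-1,0,0,0.6],[0.7,-1,0,0,0.6],[0.7,-1,0,0,0.6],[0.7,-1,0,0,0.6],[0.7,-1,0,0,0.6],[0.7,-1,0,0,0.6],[0.7,-1,0,0,0.6],[0.6,-0.7,0,0,0.6],[0.3,-0.3,0,0,0.6]]'
python3 -m creep '[[0,0,0.8,0,0.6],[0,0,0.9,0,0.6],[0,0,0.6,0,0.6],[0,0,0,0,0.6]]'
python3 -c "
from h import *
togo(.508,-.243,.034,-9.8)"
```

```text
clock: 2.35
position: [0.5126, -0.2431, 0.2264]
ee_rot: [-3.129, 0.27, 0.001]
force: [-0.6, -0.8, -0.3]
width: 0.595
gripper_force: 0.0
clock: 2.85
position: [0.5092, -0.2457, 0.133]
ee_rot: [-3.129, 0.277, 0.007]
force: [-0.2, 0.4, -0.8]
width: 0.603
gripper_force: 0.0
t 2.85 turn units -0.08 then x,y,z units [-0.042 -0.062  2.475] tilt [-0.004  0.001 -1.   ] F [-0.2  0.4 -0.8] w 0.6025435610468194 0.0
```

```bash
python3 -m creep '[[0,-0.05,0.8,0,0.6],[0,0,0.8,0,0.6],[0,0,0.6,0,0.6],[0,0,0.2,0,0.5],[0,0,0,0,0.3],[0,0,0,0,0],[0,0,0,0,0],[0,0,0,0,0],[0,0,0,0,0]]' 6
python3 -c "
from h import *
togo(.508,-.243,.034,-9.8)"
```

```text
clock: 3.98
position: [0.5122, -0.2434, 0.0396]
ee_rot: [3.129, -0.275, 0.002]
force: [-1.6, 0.3, 7.8]
width: 0.193
gripper_force: 6.0
t 3.975 turn units -0.06 then x,y,z units [-0.105  0.008  0.14 ] tilt [ 0.001 -0.001 -1.   ] F [-1.6  0.3  7.8] w 0.19262167737419952 5.998488888144493
```

```bash
python3 - <<'E'
from h import *
P=np.load("top0.npy"); 
c=np.array([.5243,-.246]);a=np.radians(-10);ex=np.array([np.cos(a),np.sin(a)]);ey=np.array([-ex[1],ex[0]])
q=P[215:285,360:450].reshape(-1,3);u=(q[:,:2]-c)@ex*1e3;v=(q[:,:2]-c)@ey*1e3
for y0 in range(-65,65,6):
    print(y0,[int(np.median(q[k,2]*1e3)) if (k:=(abs(v-y0)<3)&(abs(u-x0)<3.5)).any() else -1 for x0 in range(-42,45,7)])
im,_,_=grab("scene");cv2.imwrite("pics/s1.png",cv2.resize(im[90:230,200:400],None,fx=4,fy=4,interpolation=cv2.INTER_CUBIC))
E
```

```text
-65 [27, 26, 29, 30, 29, 29, 28, 29, 29, 28, 28, 28, 27]
-59 [28, 28, 27, 28, 28, 29, 28, 29, 29, 27, 29, 27, 28]
-53 [28, 28, 29, 31, 30, 30, 30, 29, 29, 30, 28, 28, 28]
-47 [28, 28, 29, 31, 30, 31, 31, 30, 29, 30, 29, 29, 28]
-41 [30, 28, 30, 30, 29, 28, 31, 30, 31, 31, 29, 27, 29]
-35 [27, 27, 28, 28, 28, 29, 29, 28, 28, 28, 29, 28, 27]
-29 [29, 27, 29, 28, 28, 30, 31, 29, 28, 27, 27, 28, 29]
-23 [29, 28, 29, 29, 31, 32, 32, 31, 33, 29, 28, 28, 28]
-17 [28, 28, 28, 30, 31, 31, 32, 32, 32, 31, 29, 28, 28]
-11 [28, 28, 29, 59, 59, 59, 59, 60, 59, -1, 58, 29, 29]
-5 [29, 28, 60, 60, 60, 61, 61, 60, 61, 60, 61, 28, 29]
1 [29, 29, 60, 59, 60, 61, 61, 62, 60, 60, 60, 29, 28]
7 [27, 29, 42, 52, 51, 51, 52, 53, 51, 55, 47, 28, 29]
13 [29, 28, 29, 32, 32, 31, 32, 32, 32, 32, 28, 28, 28]
19 [28, 29, 29, 30, 31, 31, 30, 31, 31, 30, 28, 28, 28]
25 [27, 29, 29, 28, 29, 30, 32, 31, 28, 28, 27, 29, 28]
31 [28, 28, 29, 28, 28, 28, 29, 30, 29, 29, 28, 29, 27]
37 [28, 29, 29, 29, 28, 29, 29, 29, 29, 30, 28, 28, 30]
43 [28, 28, 29, 29, 28, 28, 29, 29, 30, 29, 28, 29, 28]
49 [28, 28, 28, 29, 28, 29, 30, 28, 28, 30, 28, 28, 27]
55 [28, 28, 28, 27, 29, 30, 28, 29, 28, 29, 28, 28, 28]
61 [26, 26, 26, 29, 27, 26, 26, 28, 28, 28, 27, 27, 27]
```

View pics/s1.png

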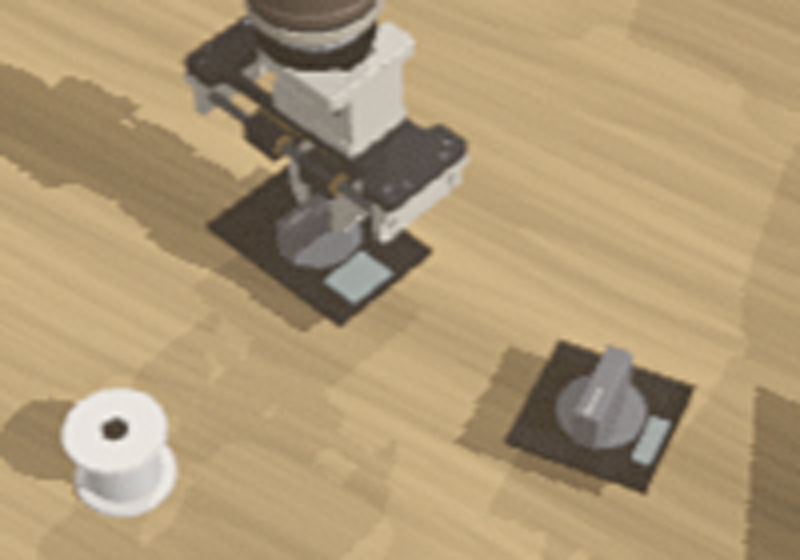

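The view shows the fingers on the knob of the wide panel at crop (330,215), gripping too near the knob's middle. I'll regrip nearer its robot-side end.

```bash
python3 -m creep '[[0,0,0,0,0.4],[0,0,0,0,0.4],[0,0,0,0,0.4]]'
python3 -m creep '[[-0.15,0,0,0,0.4],[0,0,0,0,0.4],[0,0,0,0,0.4]]'
python3 -c "
from h import *
togo(.507,-.243,.037,-9.8)"
```

```text
clock: 4.4
position: [0.5116, -0.243, 0.0386]
ee_rot: [-3.13, 0.275, 0.0]
force: [0.8, 0.1, -1.0]
width: 0.393
gripper_force: 0.0
clock: 4.78
position: [0.5057, -0.2421, 0.0388]
ee_rot: [3.129, -0.275, 0.0]
force: [0.1, 0.8, -0.3]
width: 0.397
gripper_force: 0.0
t 4.775 turn units -0.06 then x,y,z units [0.036 0.017 0.044] tilt [ 0. -0. -1.] F [ 0.1  0.8 -0.3] w 0.3970223832786486 0.0
```

```bash
python3 -m creep '[[0,0,0,0,0.3],[0,0,0,0,0.1],[0,0,0,0,0],[0,0,0,0,0],[0,0,-0.3,0,0],[0,0,-0.5,0,0],[0,0,-0.5,0,0],[0,0,-0.5,0,0],[0,0,-0.2,0,0],[0,0,0,0,0],[0,0,0,0,0]]' 5
python3 - <<'E'
from h import *
s=readout.observe();print(s["position"],s["force"],s["width"],s["gripper_force"])
im,P,_=grab("scene");cv2.imwrite("pics/s2.png",cv2.resize(im[90:230,200:400],None,fx=4,fy=4,interpolation=cv2.INTER_CUBIC))
E
```

```text
clock: 6.15
position: [0.5053, -0.2418, 0.1181]
ee_rot: [-3.129, 0.275, 0.002]
force: [-0.2, 0.1, -1.9]
width: 0.198
gripper_force: 5.0
[ 0.50526725 -0.2418465   0.11806285] [-0.18385524  0.12129062 -1.90385707] 0.1984556459731483 4.999973550438881
```

View pics/s2.png

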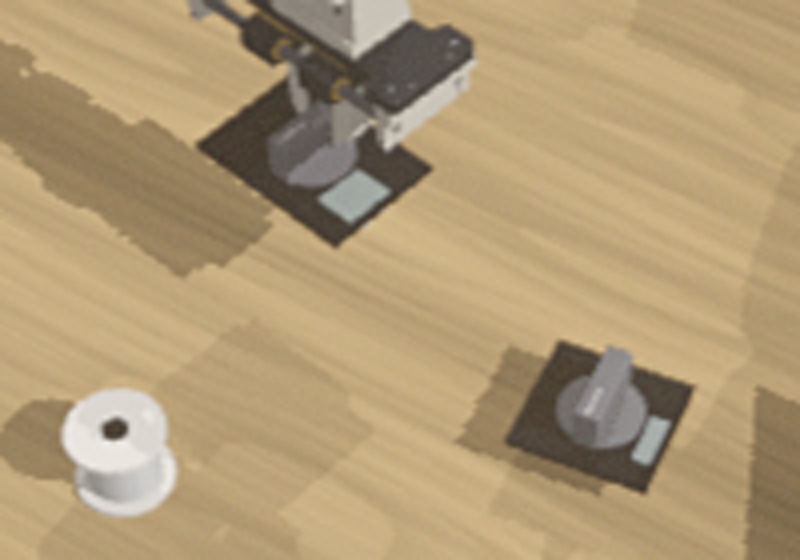

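The panel is held, with its bezel at crop (315,160). Next I'll measure its tilt.

```bash
cat >> h.py <<'E'
def panel(n="scene"):
    """fit bezel plane: dark points near gripper, below TCP"""
    im,P,_=grab(n);s=readout.observe();p=s["position"];M=R.from_rotvec(s["ee_rot"]).as_matrix()
    D=P-p; m=(np.hypot(D[...,0],D[...,1])<.10)&(D[...,2]<.035)&(D[...,2]>-.06)&(im.max(-1)<75)&(P[...,2]>.02)
    a=P[m];rng=np.random.default_rng(0);best=0
    for i in range(400):
        q=a[rng.choice(len(a),3,0)];nn=np.cross(q[1]-q[0],q[2]-q[0]);l=np.linalg.norm(nn)
        if l<1e-6 or abs(nn[2]/l)<.7: continue
        k=abs((a-q[0])@nn/l)<.002
        if k.sum()>best:best=k.sum();K=k
    b=a[K];c=b.mean(0);nn=np.linalg.svd(b-c)[2][2];nn*=np.sign(nn[2])
    ux=M[:,0]-nn*(M[:,0]@nn);ux/=np.linalg.norm(ux);uy=np.cross(nn,ux)
    r=rect((b-c)@np.array([ux,uy]).T);ctr=c+ux*r[0][0]+uy*r[0][1]
    print(n,"pts",best,"n",np.round(nn,3),"pitch %.1f roll %.1f"%(np.degrees(np.arctan2(nn@M[:,0],nn[2])),np.degrees(np.arctan2(nn@M[:,1],nn[2]))),"rect",r,"bezel top ctr",np.round(ctr,4),"rel tcp tool",np.round(M.T@(ctr-p),4))
E
python3 -c "
from h import *
panel('scene');panel('top')"
```

```text
scene pts 268 n [0.032 0.01  0.999] pitch 1.6 roll -0.9 rect (array([-0.0126,  0.0147]), array([0.1274, 0.0851], dtype=float32), -88.7) bezel top ctr [ 0.5274 -0.2434  0.106 ] rel tcp tool [ 0.0221 -0.0023  0.0119]
top pts 218 n [-0.004 -0.01   1.   ] pitch -0.2 roll 0.6 rect (array([-0.0039, -0.0129]), array([0.1025, 0.0238], dtype=float32), -89.9) bezel top ctr [ 0.5579 -0.238   0.1068] rel tcp tool [ 0.051  -0.013   0.0111]
```

```bash
python3 -m creep '[[0,0,0,0,0],[0,0,0,0,0],[0,0,0,0,0]]' 3
python3 -c "
from h import *
panel('scene')"
```

```text
clock: 6.68
position: [0.5058, -0.242, 0.1187]
ee_rot: [3.13, -0.275, -0.0]
force: [-0.3, 0.2, -2.8]
width: 0.198
gripper_force: 3.0
scene pts 298 n [ 0.238 -0.037  0.97 ] pitch 14.0 roll -0.3 rect (array([-0.0127,  0.0117]), array([0.127 , 0.0846], dtype=float32), -90.0) bezel top ctr [ 0.5222 -0.243   0.1023] rel tcp tool [ 0.0163 -0.0019  0.0164]
```

```bash
python3 -m creep '[[0,0,-0.5,0,0],[0,0,-0.5,0,0],[0,0,0.1,0,0],[0,0,-0.5,0,0],[0,0,0,0,0],[0,0,0,0,0]]' 3
python3 -c "
from h import *
panel('scene')"
```

```text
clock: 7.48
position: [0.5053, -0.2419, 0.1736]
ee_rot: [-3.129, 0.275, 0.002]
force: [-0.3, 0.1, -3.1]
width: 0.196
gripper_force: 3.0
scene pts 264 n [ 0.389 -0.06   0.919] pitch 23.1 roll -0.5 rect (array([-0.0097,  0.0087]), array([0.1284, 0.0834], dtype=float32), -88.3) bezel top ctr [ 0.518  -0.2422  0.1539] rel tcp tool [ 0.0127 -0.0018  0.0196]
```

```bash
python3 -m creep '[[0,0,-0.6,0,0],[0,0,0,0,0],[0,0,-0.5,0,0],[0,0,0,0,0]]' 3
python3 -m creep '[[0,0,0,0,0],[0,0,0,0,0]]' 30
python3 - <<'E'
from h import *
panel('scene')
E
```

```text
clock: 8.02
position: [0.5063, -0.2422, 0.2187]
ee_rot: [3.129, -0.275, 0.002]
force: [0.9, 0.1, -3.0]
width: 0.198
gripper_force: 3.0
clock: 8.28
position: [0.5053, -0.2419, 0.2176]
ee_rot: [-3.129, 0.275, 0.002]
force: [-0.3, -0.8, -2.0]
width: 0.194
gripper_force: 30.0
scene pts 341 n [ 0.401 -0.067  0.914] pitch 23.9 roll -0.2 rect (array([-0.0075,  0.0047]), array([0.127 , 0.0857], dtype=float32), -88.7) bezel top ctr [ 0.5169 -0.2423  0.1974] rel tcp tool [ 0.0114 -0.0015  0.0204]
```

```bash
python3 -m creep '[[0,0,0,0.6,0],[0,0,0,0.5,0],[0,0,0,0,0]]' 
python3 -c "
from h import *
togo(.555,.283,.139,-14.2)"
```

```text
clock: 8.7
position: [0.5057, -0.242, 0.2185]
ee_rot: [-3.117, 0.395, 0.0]
force: [-0.1, 0.1, -2.9]
width: 0.193
gripper_force: 30.0
t 8.7 turn units -0.06 then x,y,z units [ -2.025 -13.026   1.988] tilt [-0.  0. -1.] F [-0.1  0.1 -2.9] w 0.19297176347855285 29.999878406524658
```

```bash
python3 -m creep '[[-0.1,-0.5,0,0,0],[-0.2,-0.9,0,0,0],[-0.2,-1,0,0,0],[-0.2,-1,0,0,0],[-0.2,-1,0,0,0],[-0.2,-1,0,0,0],[-0.2,-1,0,0,0],[-0.2,-1,0,0,0],[-0.2,-1,0,0,0],[-0.2,-1,0,0,0],[-0.2,-1,0,0,0],[-0.1,-1,0,0,0]]'
python3 -m creep '[[0.1,-0.9,0,0,0],[0.05,-0.5,0.4,0,0],[0,-0.2,0.6,0,0],[0,0,0.6,0,0],[0,0,0.3,0,0],[0,0,0,0,0],[0,0,0,0,0]]'
python3 -c "
from h import *
togo(.555,.283,.139,-14.2);panel('scene');panel('top')"
```

```text
clock: 10.2
position: [0.5342, 0.2229, 0.2187]
ee_rot: [-3.117, 0.393, -0.0]
force: [0.7, -0.6, -1.8]
width: 0.192
gripper_force: 30.0
clock: 11.08
position: [0.5566, 0.282, 0.1435]
ee_rot: [-3.116, 0.395, -0.002]
force: [-0.7, -0.3, -1.2]
width: 0.195
gripper_force: 30.0
t 11.075 turn units -0.06 then x,y,z units [-0.044 -0.016  0.112] tilt [ 0.001  0.001 -1.   ] F [-0.7 -0.3 -1.2] w 0.19512899554517904 29.99963790178299
scene pts 805 n [ 0.387 -0.104  0.916] pitch 23.7 roll 0.2 rect (array([-0.0073,  0.0018]), array([0.087 , 0.1295], dtype=float32), 90.0) bezel top ctr [0.5684 0.2788 0.123 ] rel tcp tool [0.0121 0.0003 0.0208]
top pts 1373 n [ 0.458 -0.111  0.882] pitch 28.2 roll -0.5 rect (array([ 0.0002, -0.0023]), array([0.1811, 0.0691], dtype=float32), -79.3) bezel top ctr [0.4936 0.285  0.1042] rel tcp tool [-0.0618  0.0131  0.0395]
```

```bash
python3 -m creep '[[-0.12,-0.05,0.22,0,0],[-0.12,0,0.22,0,0],[-0.12,0,0.22,0,0],[0,0,0,0,0]]'
python3 -m creep '[[-0.05,0,0.09,0,0],[-0.05,0,0.09,0,0],[0,0,0,0,0]]' 8
python3 - <<'E'
from h import *
togo(.5392,.2886,.1043,-14.2);panel('scene')
im,_,_=grab("scene");cv2.imwrite("pics/s3.png",cv2.resize(im[150:310,380:560],None,fx=4,fy=4,interpolation=cv2.INTER_CUBIC)[:600,:720])
E
```

```text
clock: 11.68
position: [0.5418, 0.2879, 0.1155]
ee_rot: [3.117, -0.393, -0.002]
force: [0.0, 1.2, -1.9]
width: 0.192
gripper_force: 30.0
clock: 12.05
position: [0.5389, 0.2884, 0.1091]
ee_rot: [-3.117, 0.395, -0.001]
force: [1.2, 1.1, -0.6]
width: 0.196
gripper_force: 8.0
t 12.05 turn units -0.06 then x,y,z units [ 0.006 -0.006  0.12 ] tilt [ 0.  0. -1.] F [ 1.2  1.1 -0.6] w 0.1960142308849597 8.003764897584915
scene pts 739 n [ 0.372 -0.096  0.923] pitch 22.6 roll 0.0 rect (array([-0.0087,  0.0037]), array([0.1294, 0.0874], dtype=float32), -89.8) bezel top ctr [0.5516 0.2852 0.0889] rel tcp tool [ 0.0131 -0.      0.0201]
```

View pics/s3.png

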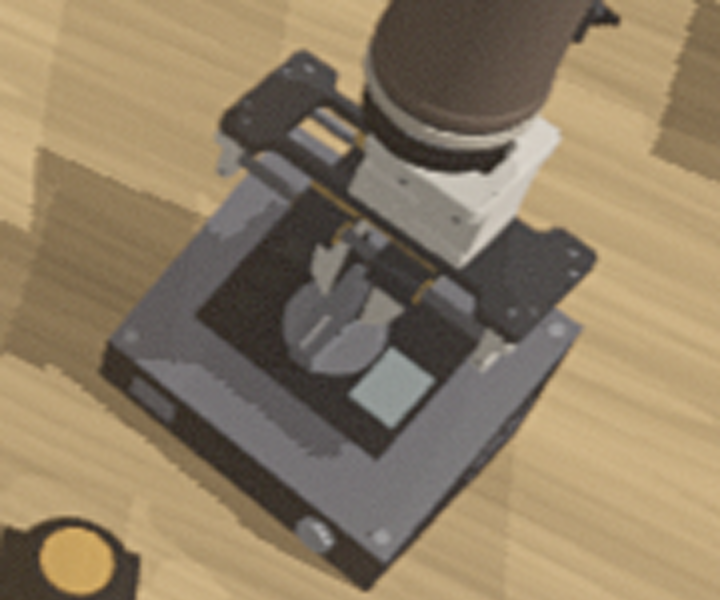

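The bezel sits squarely over the opening (crop 335,330), about 7 mm proud and held at the back end of the knob. I'll release it and regrip at the knob's middle to press.

```bash
python3 -m creep '[[0,0,0,0,0.3],[0,0,0,0,0.4],[0,0,0,0,0.4],[0,0,0,0,0.4]]'
python3 - <<'E'
from h import *
panel('scene')
E
```

```text
clock: 12.65
position: [0.5385, 0.2884, 0.109]
ee_rot: [3.116, -0.395, -0.0]
force: [0.5, 0.0, -0.0]
width: 0.401
gripper_force: 0.0
scene pts 732 n [ 0.408 -0.113  0.906] pitch 25.0 roll 0.5 rect (array([-0.0079,  0.0035]), array([0.0873, 0.1291], dtype=float32), 89.9) bezel top ctr [0.5524 0.2863 0.0888] rel tcp tool [ 0.0139 -0.0013  0.0203]
```

```bash
python3 -m creep '[[0.3,0,0.1,0,0.4],[0.3,0,0.1,0,0.4],[0,0,0.08,0,0.4],[0,0,0,0,0.2],[0,0,0,0,0],[0,0,0,0,0],[0,0,0,0,0]]' 22
python3 - <<'E'
from h import *
togo(.562,.283,.098,-14.2);panel('scene')
E
```

```text
clock: 13.58
position: [0.5618, 0.2829, 0.098]
ee_rot: [-3.116, 0.394, -0.0]
force: [-0.1, 0.8, -0.3]
width: 0.192
gripper_force: 22.0
t 13.575 turn units -0.05 then x,y,z units [ 0.005 -0.004  0.001] tilt [ 0.  0. -1.] F [-0.1  0.8 -0.3] w 0.19229215930497137 21.98404848575592
scene pts 493 n [ 0.391 -0.108  0.914] pitch 23.9 roll 0.4 rect (array([-0.0175,  0.0025]), array([0.129 , 0.0771], dtype=float32), -89.7) bezel top ctr [0.5566 0.2843 0.0866] rel tcp tool [-0.0053 -0.0002  0.0114]
```

Gripped near the middle. Now press along the plate normal in small steps.

```bash
python3 -m creep '[[-0.023,0,0.044,0,0],[-0.023,0,0.044,0,0],[0,0,0,0,0]]'
python3 -m creep '[[-0.023,0,0.044,0,0],[-0.023,0,0.044,0,0],[0,0,0,0,0]]'
python3 - <<'E'
from h import *
panel('scene')
E
```

```text
clock: 14.0
position: [0.5605, 0.2829, 0.0943]
ee_rot: [-3.117, 0.395, -0.001]
force: [2.2, 1.0, 0.2]
width: 0.194
gripper_force: 22.0
clock: 14.38
position: [0.5594, 0.2831, 0.091]
ee_rot: [-3.116, 0.396, -0.003]
force: [5.6, -0.6, 2.2]
width: 0.196
gripper_force: 22.0
scene pts 466 n [ 0.505 -0.112  0.856] pitch 31.2 roll -1.2 rect (array([0.0021, 0.0098]), array([0.1355, 0.1156], dtype=float32), -89.4) bezel top ctr [0.5739 0.2833 0.0692] rel tcp tool [ 0.014  -0.0038  0.0219]
```

```bash
python3 -m creep '[[0.03,0,0.03,0,0],[0,0,0.04,0,0],[0,0,0,0,0]]'
python3 -m creep '[[-0.023,0,0.044,0,0],[-0.023,0,0.044,0,0],[0,0,0,0,0]]'
```

```text
clock: 14.8
position: [0.5609, 0.2832, 0.0901]
ee_rot: [-3.116, 0.395, -0.005]
force: [1.0, -3.8, 18.1]
width: 0.195
gripper_force: 22.0
clock: 15.18
position: [0.5608, 0.2833, 0.0881]
ee_rot: [-3.115, 0.397, -0.01]
force: [1.9, -5.3, 27.5]
width: 0.193
gripper_force: 22.0
```

```bash
python3 -c "
from h import *
im,P,_=grab('scene');cv2.imwrite('pics/s4.png',cv2.resize(im[150:300,380:560],None,fx=4,fy=4,interpolation=cv2.INTER_CUBIC)[:600,:720]);print(readout.observe()['position'],readout.observe()['force'],readout.observe()['ft_torque'])"
```

```text
[0.56083985 0.28324118 0.08809335] [ 1.25663574 -5.55257259 27.20451909] [-1.41750606 -0.30555132  0.13020737]
```

View pics/s4.png

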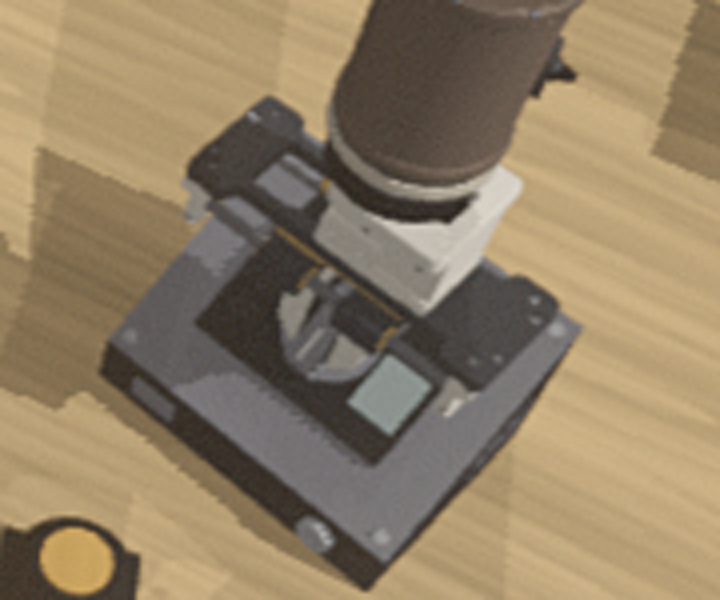

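```bash
cat >> h.py <<'E'
def prof(n="scene"):
    """heights (mm) above the plate plane, plate frame: rows = down-slope u, cols = v (along width, +v ~ world +y)"""
    im,P,_=grab(n);nn=np.array([.457,-.118,.881]);nn/=np.linalg.norm(nn)
    o=np.array([.5457,.287,.0783]) if n=="scene" else np.array([.5417,.2883,.0798])
    dn=np.array([nn[2]*.969,-nn[2]*.245,-.4695]);dn-=nn*(dn@nn);dn/=np.linalg.norm(dn);v=np.cross(nn,dn)
    D=(P-o).reshape(-1,3);h=D@nn*1e3;a=D@dn*1e3;b=D@v*1e3
    print("v",list(range(-90,91,12)))
    for u in range(-78,79,12):
        print(u,[round(float(np.median(h[k])),1) if (k:=(abs(a-u)<6)&(abs(b-w)<6)&(abs(h)<15)).sum()>3 else None for w in range(-90,91,12)])
E
python3 -c "
from h import *
prof()"
```

```text
v [-90, -78, -66, -54, -42, -30, -18, -6, 6, 18, 30, 42, 54, 66, 78, 90]
-78 [-0.3, 1.3, None, None, None, None, None, None, None, None, None, 1.3, None, None, None, 0.1]
-66 [None, None, None, None, None, None, None, None, None, None, None, None, None, None, None, 0.5]
-54 [-0.1, -0.3, -0.4, None, None, None, None, None, None, None, None, None, None, None, -0.4, -0.0]
-42 [1.2, 0.7, 1.0, None, None, None, None, None, None, None, None, None, None, None, -0.8, -0.2]
-30 [-0.5, -0.2, 3.5, None, None, None, None, None, None, None, 3.6, 4.5, None, None, -0.1, -0.1]
-18 [3.0, 0.3, 2.1, None, None, None, None, None, None, None, 4.8, 6.2, None, None, -0.2, -0.5]
-6 [0.5, 0.7, 2.2, None, None, None, None, None, None, None, 6.1, 6.3, 5.3, 4.3, 0.4, -0.3]
6 [-0.8, 1.4, 3.1, 6.3, 6.0, 5.1, None, None, None, 7.6, 6.0, 5.8, 5.7, 1.2, -0.6, 0.1]
18 [0.0, 0.6, 2.2, 5.1, 7.1, 5.8, 6.1, None, 9.4, 7.1, 4.1, 5.8, 6.2, 1.7, -0.1, -0.3]
30 [-0.7, -0.4, 3.7, 5.8, 5.4, 5.4, 6.0, 5.5, 6.6, 5.1, 5.3, 5.3, 4.5, 1.8, 0.3, 0.8]
42 [0.0, 1.5, 0.9, 5.3, 4.8, 5.5, 4.2, 4.4, 4.5, 5.2, 5.0, 5.0, 4.5, 1.9, -0.7, -0.2]
54 [-0.1, 0.6, 1.7, -0.1, -0.2, 0.8, 1.3, -0.1, 1.3, -0.4, 0.1, 0.8, -0.1, 0.8, 0.2, -0.5]
66 [1.0, 0.9, 0.7, 1.1, 1.1, 0.4, 0.1, 1.0, -0.5, 0.2, 0.7, 0.2, -0.1, -0.0, -0.3, 0.0]
78 [0.9, 1.0, 1.0, 0.7, 1.0, 0.1, 0.8, -0.7, 0.0, -0.2, -0.9, 0.1, 0.2, 0.2, -0.5, 1.4]
```

```bash
python3 -m creep '[[-0.012,0,0.04,0,0],[0,0,0,0,0]]' 40
python3 -m creep '[[0.01,0,-0.1,0,0],[0,0,-0.06,0,0],[0,0,0,0,0]]'
python3 -m creep '[[0,0,0,0,0.3],[0,0,0,0,0.4],[0,0,0,0,0.4],[0,0,-0.5,0,0.4],[0,0,-1,0,0.4],[0,0,-1,0,0.4],[-0.6,0,-1,0,0.4],[-1,0,0,0,0.4],[-1,0,0,0,0.4],[-1,0,0,0,0.4],[0,0,0,0,0.4]]'
python3 -c "
from h import *
prof();prof('top')"
```

```text
clock: 15.52
position: [0.5613, 0.2833, 0.0879]
ee_rot: [-3.114, 0.397, -0.013]
force: [0.2, -8.2, 37.8]
width: 0.19
gripper_force: 40.1
clock: 15.9
position: [0.5579, 0.2833, 0.0897]
ee_rot: [3.116, -0.395, 0.001]
force: [3.0, -2.2, 8.9]
width: 0.193
gripper_force: 40.0
clock: 17.27
position: [0.4149, 0.3209, 0.2295]
ee_rot: [3.118, -0.387, -0.002]
force: [0.6, -0.5, -0.6]
width: 0.397
gripper_force: 0.0
v [-90, -78, -66, -54, -42, -30, -18, -6, 6, 18, 30, 42, 54, 66, 78, 90]
-78 [0.3, 0.8, -1.1, 0.0, -0.1, -1.1, -0.2, -0.3, -0.4, 0.2, -0.4, -0.5, -0.6, -0.4, -1.2, -0.4]
-66 [-0.3, 0.7, -0.2, -0.1, -0.1, 0.0, 0.1, 0.6, -0.2, -0.0, 0.0, -0.2, -0.6, 0.1, -0.8, -0.1]
-54 [-0.3, 0.2, -0.3, 0.7, -0.5, -0.0, -0.4, 0.6, -1.0, 0.1, -0.8, 0.6, -0.2, -1.1, -1.0, -0.2]
-42 [0.4, 0.3, 3.3, 4.7, 4.2, 4.5, 4.3, 5.4, 4.9, 5.0, 5.2, 4.5, 3.9, 0.8, -0.4, -1.2]
-30 [0.2, -1.5, 2.9, 5.0, 5.9, 4.6, 5.8, None, 4.8, 4.4, 5.3, 4.5, 5.2, 0.7, 0.1, -0.6]
-18 [1.5, -0.3, 3.1, 7.2, 7.2, 5.3, 7.7, None, 8.9, 7.7, 5.0, 4.6, 4.9, -0.2, 0.0, -0.7]
-6 [0.5, 0.3, 3.4, 6.4, 5.9, 5.5, 8.9, None, 7.9, 7.9, 4.8, 5.6, 5
[... 1260 characters left out ...]
[0.3, 0.3, 3.2, 5.9, 6.2, 5.8, 8.3, 10.5, None, 8.1, 5.4, 5.7, 5.6, 1.6, -0.8, -0.3]
6 [0.4, 0.6, 3.8, 6.2, 5.5, 6.0, 7.7, 8.8, None, 8.0, 4.8, 5.7, 5.4, 0.9, -0.2, -0.6]
18 [0.2, 0.2, 3.5, 6.6, 7.3, 5.4, 7.7, 9.5, None, 6.5, 5.4, 5.5, 5.1, 1.8, -0.6, -0.5]
30 [-0.2, 0.6, 3.5, 6.1, 5.2, 5.4, 6.0, 5.4, None, 6.3, 5.7, 4.7, 4.9, 0.4, -0.2, -0.4]
42 [0.3, 0.0, 1.8, 4.8, 5.2, 5.4, 5.1, 5.2, None, 4.1, 4.6, 3.6, 4.6, 0.6, -0.7, -0.3]
54 [0.6, 0.6, 0.4, 0.2, 0.2, 0.1, -0.4, 0.3, 0.8, 0.1, -0.4, -0.3, -1.0, -0.5, -0.4, -0.4]
66 [0.5, 1.1, 1.1, 0.7, 0.5, 0.4, 0.3, 0.1, 0.9, 0.1, 0.4, 0.0, -0.6, -0.5, 0.1, -0.5]
78 [0.7, 0.8, -0.2, 0.2, 0.3, 0.4, -0.0, 0.8, -0.3, 0.3, 0.1, 0.1, -0.3, -0.2, -0.3, 0.0]
```

Released, and the bezel sits at about 5 mm all round. To be sure both tabs caught, I'll compare the two ends more precisely.

```bash
cat >> h.py <<'E'
def ends(n="top",N=6):
    nn=np.array([.457,-.118,.881]);nn/=np.linalg.norm(nn);o=np.array([.5417,.2883,.0798]) if n=="top" else np.array([.5457,.287,.0783])
    dn=np.array([nn[2]*.969,-nn[2]*.245,-.4695]);dn-=nn*(dn@nn);dn/=np.linalg.norm(dn);v=np.cross(nn,dn)
    A=np.nanmean([grab(n)[1] for _ in range(N)],0);im=grab(n)[0]
    D=(A-o).reshape(-1,3);h=D@nn*1e3;a=D@dn*1e3;b=D@v*1e3
    pl=(((abs(b)>75)&(abs(b)<95))|(abs(a)>55))&(abs(a)<75)&(abs(b)<92)&(abs(h)<3)
    X=np.c_[a,b,np.ones(len(a))];c=np.linalg.lstsq(X[pl],h[pl],rcond=None)[0];h=h-X@c
    dark=im.reshape(-1,3).max(1)<70
    for nm,k in(("bezel",(abs(h-5)<6)&(abs(a)<40)&(abs(b)<60)&dark&~((abs(a)<32)&(abs(b)<30))),):
        print(n,"n",k.sum(),"fit (slope a,b mrad, height)",np.round(np.linalg.lstsq(X[k]*[1e-3,1e-3,1],h[k],rcond=None)[0],2))
        for w in(-50,50):print("  end",w,np.round(np.mean(h[k&(abs(b-w)<8)]),2),end="")
        for w in(-36,36):print("  edge",w,np.round(np.mean(h[k&(abs(a-w)<5)]),2),end="")
        q=(h>2.5)&(h<9)&(abs(a)<60)&(abs(b)<80);print(" centre a,b",rect(np.c_[a,b][q]))
E
python3 -c "
from h import *
ends();ends('scene')"
```

```text
top n 907 fit (slope a,b mrad, height) [ 1.09 -7.35  5.24]
  end -50 5.95  end 50 4.96  edge -36 4.99  edge 36 4.97 centre a,b (array([-0.7246, -1.6598]), array([ 90.3857, 130.4309], dtype=float32), 89.9)
scene n 858 fit (slope a,b mrad, height) [-1.36 -7.4   5.3 ]
  end -50 5.9  end 50 5.03  edge -36 5.03  edge 36 5.05 centre a,b (array([ 0.6234, -6.8028]), array([113.2415, 141.2238], dtype=float32), 89.7)
```

```bash
python3 -c "
from h import *
togo(.540,.237,.11,-14.2)"
```

```text
t 18.075 turn units -0.06 then x,y,z units [3.457 1.253 2.984] tilt [-0. -0. -1.] F [-0.6  1.  -0.3] w 0.39932255339343214 0.0
```

```bash
python3 -m creep '[[0.5,0.2,0,0,0],[0.9,0.3,0,0,0],[0.9,0.3,0,0,0],[0.8,0.3,0,0,0],[0.35,0.15,0.5,0,0],[0,0,0.9,0,0],[0,0,0.9,0,0],[0,0,0.6,0,0],[0,0,0,0,0],[0,0,0,0,0]]'
python3 -m creep '[[0,0,0.2,0,0],[0,0,0.15,0,0],[0,0,0.1,0,0],[0,0,0.06,0,0],[0,0,0,0,0]]'
python3 -c "
from h import *
togo(.540,.237,.085,-14.2)"
```

```text
clock: 19.32
position: [0.5393, 0.2374, 0.1138]
ee_rot: [-3.116, 0.394, -0.0]
force: [0.2, 0.7, 0.3]
width: 0.003
gripper_force: 0.0
clock: 19.95
position: [0.5393, 0.2366, 0.0928]
ee_rot: [3.117, -0.395, -0.0]
force: [-0.4, 0.3, -0.1]
width: 0.003
gripper_force: 0.0
t 19.95 turn units -0.06 then x,y,z units [ 0.014 -0.013  0.195] tilt [-0. -0. -1.] F [-0.4  0.3 -0.1] w 0.002997106653981701 0.0
```

```bash
python3 -m creep '[[0,0,0.1,0,0],[0,0,0.05,0,0],[0,0,0.03,0,0],[0,0,0,0,0]]'
python3 -m creep '[[0,0,0.03,0,0],[0,0,0,0,0]]'
python3 -m creep '[[0,0,0.03,0,0],[0,0,0,0,0]]'
```

```text
clock: 20.45
position: [0.5401, 0.2367, 0.0864]
ee_rot: [-3.116, 0.395, -0.002]
force: [0.5, -1.7, 6.7]
width: 0.0
gripper_force: 2.4
clock: 20.7
position: [0.5407, 0.2367, 0.0858]
ee_rot: [-3.116, 0.395, -0.004]
force: [0.6, -2.0, 9.6]
width: 0.005
gripper_force: 4.5
clock: 20.95
position: [0.5413, 0.2367, 0.0852]
ee_rot: [-3.115, 0.396, -0.006]
force: [-0.1, -2.5, 14.1]
width: 0.008
gripper_force: 6.6
```

```bash
python3 -m creep '[[-0.02,0,0.04,0,0],[0,0,0,0,0]]'
python3 -m creep '[[-0.02,0,0.05,0,0],[0,0,0,0,0]]'
python3 -m creep '[[-0.02,0,0.05,0,0],[0,0,0,0,0]]'
```

```text
clock: 21.2
position: [0.5416, 0.2368, 0.0848]
ee_rot: [-3.115, 0.397, -0.009]
force: [-0.4, -4.9, 24.0]
width: 0.005
gripper_force: 10.6
clock: 21.45
position: [0.5422, 0.2368, 0.0841]
ee_rot: [-3.114, 0.397, -0.013]
force: [0.6, -7.5, 33.0]
width: 0.005
gripper_force: 15.3
clock: 21.7
position: [0.5429, 0.2369, 0.0835]
ee_rot: [-3.113, 0.398, -0.017]
force: [0.4, -10.5, 44.4]
width: 0.005
gripper_force: 20.2
```

```bash
python3 -m creep '[[0,0,-0.3,0,0],[0,0,-0.7,0,0],[0,0,-1,0,0],[-0.5,0,-1,0,0],[-1,0,0,0,0],[-1,0,0,0,0],[-1,0,0,0,0],[0,0,0,0,0]]'
python3 - <<'E'
from h import *
ends('top',3);ends('scene',3)
im,P,_=grab("scene");cv2.imwrite("pics/s5.png",cv2.resize(im[180:290,400:530],None,fx=5,fy=5,interpolation=cv2.INTER_CUBIC))
E
```

```text
clock: 22.7
position: [0.3985, 0.2732, 0.1979]
ee_rot: [3.117, -0.388, -0.002]
force: [1.0, 0.1, 0.1]
width: 0.004
gripper_force: 0.0
top n 902 fit (slope a,b mrad, height) [ 2.31 -7.07  5.27]
  end -50 5.9  end 50 5.04  edge -36 4.99  edge 36 4.97 centre a,b (array([ 1.2699, -0.6175]), array([130.8313,  90.9296], dtype=float32), -87.4)
scene n 869 fit (slope a,b mrad, height) [ 1.66 -4.43  5.28]
  end -50 5.83  end 50 5.31  edge -36 4.97  edge 36 4.99 centre a,b (array([-0.2691,  0.791 ]), array([117.9484, 158.2641], dtype=float32), 89.7)
```

View pics/s5.png

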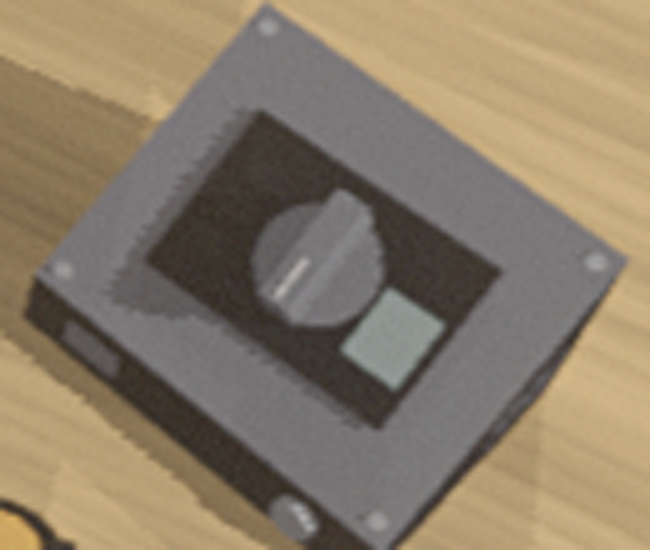

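The panel lies flush at every corner (crop 325,265), at about 5.0 mm along both edges. A firm press over the tab that had resisted didn't move it, and nothing sprang back. The arm is clear, so I'm handing it in.

```bash
python3 -c "
from h import *
print(sign_off())"
```

```text
the job is handed in; nothing more can be done
None
```

The wider panel is pressed flush into the station's front and released, and the job is handed in. The tabs can't be seen from the cameras; I take both as snapped because the bezel lies on the plate all round and did not spring back.

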